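Stand the toppled spice jar back in its row and clamp the end stop

TASK

The end stop of the spice tray was left too far back, and the last jar of the row, the one with the red cap, has toppled over in the lane. Stand it upright again in the lane, next to the two containers still standing; then slide the end stop up against it until the whole row is closed up snugly against the tray's fixed end, and press the red clamp lever fully down to lock the stop there. Do not knock over the other two containers, and leave the pepper mill and the mug behind the tray where they are.

Things in the scene. Friction and masses are not known exactly. Their poses are not given: they have to be found in the camera images.
- tray: Long narrow oak spice tray, 78 mm wide (its x) and 450 mm long (its y), fixed to the table. Origin: centre of its underside, on the table; y runs along the lane from the fixed end to the end stop, z up. The lane floor is 8 mm above the table and 54 mm wide (x from -27 to 27 mm), between two low rails 12 mm wide whose tops are 13 mm above the table: aluminium on the robot's side (-x), oak behind. The fixed end (-y) is an oak board 12 mm thick and 62 mm high.
- row_end (a point): Point on the lane floor at the inner face of the fixed end board, mid-lane; axes as the tray's. The row of containers closes up against this face.
- jar_tipped_mid (a point): Middle of the toppled spice jar: round clear jar with a paper label and a red cap, 106 mm long, body 42 mm and cap 45 mm in diameter (cap: the last 21 mm), 0.1 kg. The point lies on its axis, 53 mm from either end; z points along the axis from its flat bottom to the cap. At the start it lies on the lane floor along the lane, cap toward the end stop; lying it can roll a few mm between the rails. Standing in the lane the point is 61 mm above the table.
- jar_green_mid (a point): Middle (49 mm above its bottom, on its axis) of a standing white-capped spice jar with a green label, 47 mm in diameter, 98 mm tall, loose in the lane; z up. It and the dropper bottle stand near the fixed end in either order, with small gaps.
- dropper_bottle_mid (a point): Middle (51 mm above its bottom, on its axis) of a standing amber dropper bottle with a black rubber top, 33 mm in diameter, 102 mm tall, loose in the lane; z up.
- stop_carriage (a joint): Travel of the end stop along the lane in m: 0 fully back, growing as it slides toward the fixed end (tray -y), up to 0.25. It slides with about 1.2 N of friction while the clamp lever is up, and pushes the standing containers ahead of it without toppling them. Closed up, the three containers take about 0.122 m of the lane.
- stop_face (a point): Centre of the end stop's upright face (an aluminium plate 48 mm wide, top 60 mm above the table, with a dark rubber pad) on the side of the row; axes as the tray's. The carriage, a black block 51 mm wide with its top 23 mm above the table, extends 82 mm from here in tray +y.
- stop_knob (a point): Middle of the black round knob that stands on the carriage to move it by, 26 mm in diameter, from 37 to 58 mm above the table on a thinner stem; 64 mm behind the stop face (tray +y), mid-lane. It can be pushed or pinched.
- clamp_lever (a joint): Angle of the red cam clamp lever in rad: 0 = up, unlocked, standing 45 degrees above level and pointing from the front rail toward the robot (tray -x); 0.785 = level, locked. Pressing its end down turns it, with up to 9 N at the end, the end moving on an arc about the pivot; near level the cam bites on the aluminium rail, holds the stop against a push of some 10 N and stays down by itself.
- lever_tip (a point): Top of the free end of the clamp lever (a red bar 18 mm wide, 62 mm long from its pivot). The pivot is 27 mm above the table, 36 mm in front of the lane's middle (tray -x) and 26 mm behind the stop face (tray +y); the lever moves in the vertical plane along tray x through the pivot. When locked this point is about 35 mm above the table.
- pepper_mill: Brown wooden pepper mill standing behind the tray, 58 mm in diameter, 170 mm tall; origin at the centre of its underside.
- mug: Dark enamel mug standing behind the tray, 88 mm in diameter with a handle, 80 mm tall; origin at the centre of its underside.
Not all that is in view belongs to the job. What is shaped like the part that bears jar_tipped_mid but blue or purple is not meant.

How it is judged (in metres and radians):
On the way, in this order (a step that is already met when the one before it is completed fails the run):
1. the red-capped jar stands upright on the lane floor (angle between jar_tipped_mid's own z axis and vertical below 0.12 rad and height (world z) of jar_tipped_mid between 0.054 and 0.069 m and x of jar_tipped_mid in the frame of tray between -0.016 and 0.016 m and linear speed of jar_tipped below 0.05 m/s), for 0.2 s.
2. the end stop is against the jar and the row is closed up against the fixed end (angle between jar_tipped_mid's own z axis and vertical below 0.12 rad and height (world z) of jar_tipped_mid between 0.054 and 0.069 m and x of jar_tipped_mid in the frame of tray between -0.016 and 0.016 m and y of stop_face in the frame of row_end below 0.131 m and y of jar_tipped_mid in the frame of stop_face between -0.027 and -0.012 m), for 0.2 s.
3. the clamp lever is pressed fully down (all of step 2 and value of joint clamp_lever above 0.7 rad), for 0.2 s.
At the end, for the whole second after the job is handed in: All three containers stand upright (within 7 degrees) in the lane; the stop face is within about 5 mm of the red-capped jar and at most 131 mm from the fixed end (under about 8 mm of gaps in the row); the clamp lever is at 0.70 rad or more (0.785 is level); all is at rest (all of step 3 and angle between each of jar_green_mid, dropper_bottle_mid's own z axis and vertical below 0.12 rad and x of jar_green_mid in the frame of tray between -0.022 and 0.022 m and x of dropper_bottle_mid in the frame of tray between -0.022 and 0.022 m and linear speed of jar_tipped below 0.02 m/s and velocity of joint stop_carriage below 0.01 m/s); the robot touches nothing.
It fails at once if a neighbouring container is knocked over (angle between any of jar_green_mid, dropper_bottle_mid's own z axis and vertical above 0.5 rad).
It fails at once if the pepper mill or the mug is moved by more than 30 mm (distance of any of pepper_mill, mug from where it was at the start of the episode above 0.03 m).
It also fails if it takes over 67 s, if anything falls off the work surface, if the arm or the gripper's body presses on something with over 40 N, if the wrist force passes 120 N, or if a joint passes its speed limit or range.

ROBOT

A 6-joint arm with a two-finger parallel gripper is mounted at the origin on a cart in front of the work surface, level with it; the furniture and walls round the work are solid. World frame = base frame: x ahead of the robot, y to its left, z up, the work surface at z = 0. Lengths are in mm, angles in rad, forces in N, time in s.
With the tool pointing down it reaches from about 350 to 775 mm from the base axis. Payload 7.3 kg.
Tool frame: the origin (TCP) lies at the very end of the fingers, on their centre line; the grasp point (between the pads) lies bot.grip_point_offset behind it (bot.grip_point_offset is the distance from the TCP to the grasp point, in mm); z points along the fingers, y is the line along which they close (so a half turn about z gives the same grasp; the last joint's range is limited). The gripper opens to 92 mm and grips with 3 to 60 N. Pads are 19 mm wide; open, the fingers measure 130 mm over their backs; the gripper's body (75 mm by 190 mm) begins 47 mm behind the grasp point.
Start: joints at [1.193, 0.342, 1.524, -0, 1.275, -0.146], TCP at [120.592, 510.982, 226.741] pointing down, gripper open.
Joint ranges: [-2.53, 2.53], [-0.77, 2.02], [0.04, 2.7], [-1, 4.14], [0.28, 2.66], [-3.11, 3.11]. Speed limits (rad/s): [2.57, 2.57, 3.14, 3.14, 3.14, 3.14].

INTERFACE

Orientations are given as [roll, pitch, yaw] about the fixed x, y, z axes, in that order (R = Rz(yaw) Ry(pitch) Rx(roll)).
In Python, from plant import bot gives the robot as it stands. The module is installed in compiled form; this text tells all that it offers.
- The arm moves only by the tool carry_out, never from a script. Its argument "plan" is a list of rows, each an object of numbers: "tx", "ty", "tz": the shift along the world's x, y, z in mm; "rx", "ry", "rz": the turn, a rotation vector about the world's x, y, z in rad. A call has 1 to 12 rows; each row shifts and turns the commanded pose from where the row before left it; what a row does not reach is not made up. A row lasts 1/10 s, in which the tool goes at most 50 mm and 8.59 degrees, less where a joint would pass 70% of its speed; a pose out of reach is approached as far as the arm can. A call with a gripper value outside its range is refused whole. "gripper" is the closure, from 0 (fully open) to 1 (shut), set as the call begins (left out, the last holds). The fingers move at their own pace and stop on an object; the grip force is fixed at half the most. Time passes only in rows, so rows that do not move let the fingers close. It gives the time, the measured TCP pose, the force, the opening and the grip force at its end, in the units of the state.
- bot.get_obs(): the state, without advancing time (a new reading comes with each control period).
- bot.capture(name): name is "scene" or "top" or "wrist"; returns the picture (400x640x3 uint8, red, green, blue); there is no depth.
- bot.camera_model(name): a dict with "camera_matrix" (3x3 intrinsics, pixels), "dist" ([k1, k2, p1, p2, k3] as OpenCV has them; the pictures are not rectified), "R" (3x3) and "t" (3): a world point X has camera coordinates R X + t. Camera axes: x right, y down, z forward; pixel columns grow to the right and rows downward; lengths in mm; the calibration is good to about 2 mm. A picture is of the moment at which its call begins: read the wrist's pose just before it. camera_model takes no time and is no camera call; for the wrist camera it gives the pose at the moment of the call.
- bot.close_job(): hands the job in; it is judged then, once.
The state is a dict: "time": time; "joint_positions": joint angles; "dq": joint speeds; "tau": joint torques, N m; "tool_pos": TCP position; "tcp_rot": TCP orientation; "contact_force": force on the tool from outside, world axes, zero at the start; "moment": the same for the moment, N m; "grip_width": finger opening in mm; "finger_force": force on a finger pad.
Only numpy, scipy, OpenCV 4.12 (cv2) and the standard library are available. Lean on these libraries where they do the work, as an engineer would, in place of code of your own. Each camera call takes 0.05 s, during which the arm holds its last target. There are 200 camera calls.

## Working session

There is one attempt and no reset: what is moved stays moved. The work goes in short steps, Python scripts to look and compute and a tool call to move; the robot and the scene stay as the last step left them, time stands still between calls to the robot, and variables do not carry over. Pictures are saved under pics/ and viewed, at most 10 in all, crops included, and the job is handed in when it is done.

Besides the shell and the picture viewer there is one more tool, called after "Call:" as name(argument=value, ...) on one line, values as JSON. carry_out: Moves the arm, as the interface text tells. Its arguments: {"type":"object","properties":{"plan":{"type":"array"},"gripper":{"type":"number"}},"required":["plan"]}

```bash
mkdir -p pics; python3 - <<'E'
from plant import bot
import cv2
o=bot.get_obs();print(o, bot.grip_point_offset)
for n in("scene","top"):
    m=bot.camera_model(n);print(n,m)
    cv2.imwrite(f"pics/{n}0.png",bot.capture(n)[:,:,::-1])
E
```

```text
{'time': 0.0, 'joint_positions': array([ 1.19299564e+00,  3.42687670e-01,  1.52500999e+00, -2.17100292e-05,
        1.27540317e+00, -1.46009911e-01]), 'dq': array([-9.80847144e-04, -4.21443748e-05,  1.02557890e-03, -1.58988567e-03,
        5.24436989e-04, -2.71416113e-04]), 'tau': array([-2.93070188e-04, -4.31248283e+01, -2.44217795e+01,  7.16986391e-02,
        5.60808205e-02, -1.54386389e-04]), 'tool_pos': array([120.4416432 , 510.57993947, 226.06561041]), 'tcp_rot': array([-3.14009750e+00, -1.98888102e-04,  2.90980807e+00]), 'contact_force': array([ 0.11346801, -0.31632809,  0.04456569]), 'moment': array([-0.0018028 , -0.04439083,  0.01838919]), 'finger_force': 0.0, 'grip_width': 91.81275708716312} 18.8
scene {'camera_matrix': array([[520.7300097 ,   0.        , 313.00805276],
       [  0.        , 520.7300097 , 199.65851099],
       [  0.        ,   0.        ,   1.        ]]), 'dist': array([-0.13885277,  0.        ,  0.        ,  0.        ,  0.        ]), 'R': array([[ 0.8153567 , -0.57877106, -0.01474824],
       [-0.46609575, -0.64108584, -0.60972428],
       [ 0.34343588,  0.50401687, -0.79247637]]), 't': array([-431.06064246,  313.32643624, 1132.0269514 ])}
top {'camera_matrix': array([[363.27882396,   0.        , 320.06955615],
       [  0.        , 363.27882396, 196.051633  ],
       [  0.        ,   0.        ,   1.        ]]), 'dist': array([-0.05240092,  0.        ,  0.        ,  0.        ,  0.        ]), 'R': array([[ 0.00744039, -0.99994901,  0.00682836],
       [-0.99174721, -0.00825305, -0.12794278],
       [ 0.12799261, -0.00582006, -0.99175804]]), 't': array([ 22.48461495, 549.26941024, 911.75679675])}
```

View pics/scene0.png

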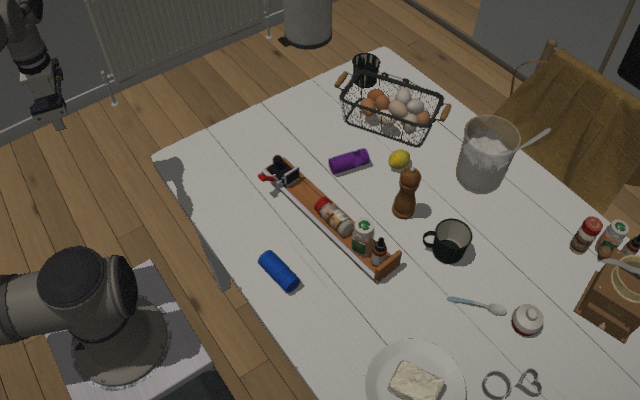

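View pics/top0.png

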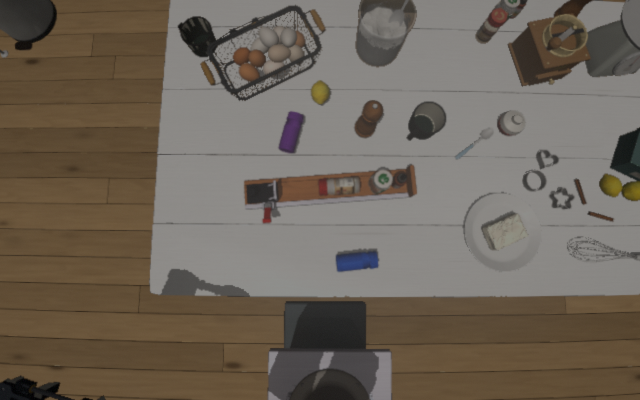

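The scene view shows the tray from (280,165) to (395,265), with the red-capped jar lying at (333,213). In the top view the tray runs from (245,190) to (414,180), with the jar at x 319–360. Next I'll enlarge both views.

```bash
python3 - <<'E'
import cv2,numpy as np
a=cv2.imread("pics/top0.png")[155:235,235:425];b=cv2.imread("pics/scene0.png")[150:290,250:410]
a=cv2.resize(a,None,fx=4.2,fy=4.2,interpolation=cv2.INTER_CUBIC)[:,:798]
cv2.imwrite("pics/a.png",np.clip(a*1.8,0,255))
b=cv2.resize(b,None,fx=4.2,fy=4.2,interpolation=cv2.INTER_CUBIC);cv2.imwrite("pics/b.png",np.clip(b*1.6,0,255))
E
```

```text
[ WARN:0@0.082] global loadsave.cpp:1063 imwrite_ Unsupported depth image for selected encoder is fallbacked to CV_8U.
```

View pics/a.png

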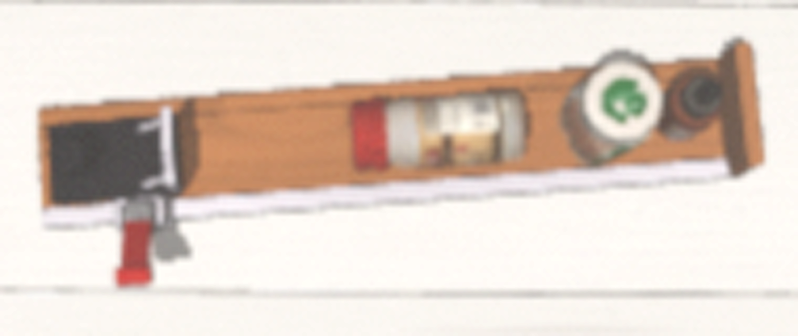

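View pics/b.png

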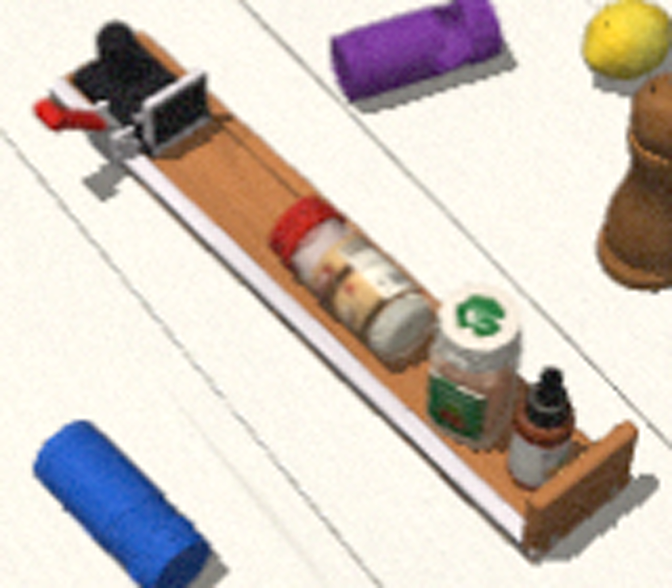

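The top crop shows the stop plate at crop x≈168, the jar from 352 (red cap) to 525, the green jar's cap at (622,95), the dropper at (703,92) and the end board at about 745. The lever tip is at (130,275). The scene crop agrees with this. Next I'll measure them.

```bash
cat > h.py <<'E'
import cv2,numpy as np
from plant import bot
def ray(n,uv,m=None):
    m=m or bot.camera_model(n)
    p=cv2.undistortPoints(np.array([[uv]],float),m["camera_matrix"],m["dist"])[0,0]
    R=np.array(m["R"]);return -R.T@m["t"],R.T@np.array([p[0],p[1],1])
def plane(n,uv,z,m=None):
    o,d=ray(n,uv,m);return (o+d*(z-o[2])/d[2])
def tri(n1,a,n2,b):
    o1,d1=ray(n1,a);o2,d2=ray(n2,b);A=np.c_[d1,-d2];s=np.linalg.lstsq(A,o2-o1,rcond=None)[0]
    p,q=o1+d1*s[0],o2+d2*s[1];return (p+q)/2,np.linalg.norm(p-q)
T=lambda x,y:(235+(x-1.6)/4.2,155+(y-1.6)/4.2)
S=lambda x,y:(250+(x-1.6)/4.2,150+(y-1.6)/4.2)
def red(img):
    h=cv2.cvtColor(img,cv2.COLOR_RGB2HSV);return ((h[...,0]<6)|(h[...,0]>174))&(h[...,1]>150)&(h[...,2]>60)
E
python3 - <<'E'
from h import *
np.set_printoptions(precision=1,suppress=True)
for k,p,z in [("backcorner stop-end",(40,108),13),("frontcorner stop-end",(43,228),13),("front rail outer at fixed",(722,178),13),("board out-front top",(763,162),62),("board out-back top",(752,42),62),("board in-front top",(745,172),62),("board in-back top",(735,40),62),("jar cap end",(352,134),32),("jar bottom end",(527,128),30),("green cap",(624,95),106),("dropper top",(706,92),110),("stop plate front top",(168,190),60),("plate back top",(166,108),60),("lever tip mid",(134,270),65)]: print("T",k,plane("top",T(*p),z))
for k,p,z in [("board out front bottom",(535,555),0),("board top front in",(527,498),62),("board top back",(630,425),62),("plate top front",(150,112),60),("plate top back",(205,72),60),("front rail stopend",(60,92),13),("knob top",(116,32),58),("lever tip",(45,110),65),("green cap",(482,315),106),("dropper top",(552,375),110),("capend",(300,225),32)]: print("S",k,plane("scene",S(*p),z))
for k,a,b in [("green",(624,95),(482,315)),("lever",(134,272),(46,108)),("dropper",(706,90),(552,375)),("jarbot",(522,128),(402,332))]: print("tri",k,*tri("top",T(*a),"scene",S(*b)))
E
```

```text
T backcorner stop-end [592.8 230.9  13. ]
T frontcorner stop-end [515.8 226.4  13. ]
T front rail outer at fixed [ 551.3 -205.    13. ]
T board out-front top [ 555.  -218.2   62. ]
T board out-back top [ 629.3 -213.5   62. ]
T board in-front top [ 548.8 -207.1   62. ]
T board in-back top [ 630.4 -203.    62. ]
T jar cap end [574.7  31.3  32. ]
T jar bottom end [579.7 -78.5  30. ]
T green cap [ 587.4 -126.   106. ]
T dropper top [ 588.9 -172.9  110. ]
T stop plate front top [535.2 142.1  60. ]
T plate back top [585.3 144.5  60. ]
T lever tip mid [486.4 160.7  65. ]
S board out front bottom [ 558.3 -217.5    0. ]
S board top front in [ 551.1 -211.2   62. ]
S board top back [ 626. -209.   62.]
S plate top front [537.9 134.3  60. ]
S plate top back [583.4 141.2  60. ]
S front rail stopend [519.9 217.4  13. ]
S knob top [557.8 203.7  58. ]
S lever tip [484.8 169.8  65. ]
S green cap [ 584.8 -126.   106. ]
S dropper top [ 588.6 -180.2  110. ]
S capend [573.6  27.3  32. ]
tri green [ 586.5 -125.7  104.8] 2.2966056930965353
tri lever [482.7 159.5  78.5] 3.61916769977826
tri dropper [ 592.6 -175.6  100.4] 1.58187751627442
tri jarbot [576.4 -73.6  36.1] 5.004073649830384
```

Call:
carry_out(plan=[{"tx": 19, "ty": -22.5, "rz": -0.105}, {"tx": 19, "ty": -22.5, "rz": -0.105}, {"tx": 19, "ty": -22.5, "rz": -0.105}, {"tx": 19, "ty": -22.5, "rz": -0.105}, {"tx": 19, "ty": -22.5, "rz": -0.105}, {"tx": 19, "ty": -22.5, "rz": -0.105}, {"tx": 19, "ty": -22.5, "rz": -0.105}, {"tx": 19, "ty": -22.5, "rz": -0.105}, {"tx": 19, "ty": -22.5, "rz": -0.105}, {"tx": 19, "ty": -22.5, "rz": -0.105}, {"tx": 19, "ty": -22.5, "rz": -0.105}, {"tx": 19, "ty": -22.5, "rz": -0.105}], gripper=0)

```text
invalid input at $.plan[0]: expected keys tx, ty, tz, rx, ry, rz
```

```bash
python3 - <<'E'
from h import *
np.set_printoptions(precision=3,suppress=True)
print("mill",plane("scene",(403,212),0),"mug",plane("scene",(450,255),0),plane("top",(428,115),80))
o=bot.get_obs();print({k:o[k] for k in("time","joint_positions","tool_pos","tcp_rot")})
E
```

```text
mill [ 741.935 -100.287    0.   ] mug [ 749.195 -266.417    0.   ] [ 756.525 -249.91    80.   ]
{'time': 0.1, 'joint_positions': array([ 1.193,  0.343,  1.525,  0.   ,  1.275, -0.146]), 'tool_pos': array([120.458, 510.628, 226.117]), 'tcp_rot': array([-3.14, -0.  ,  2.91])}
```

Call:
carry_out(plan=[{"tx": 19, "ty": -22.5, "tz": 0, "rx": 0, "ry": 0, "rz": -0.105}, {"tx": 19, "ty": -22.5, "tz": 0, "rx": 0, "ry": 0, "rz": -0.105}, {"tx": 19, "ty": -22.5, "tz": 0, "rx": 0, "ry": 0, "rz": -0.105}, {"tx": 19, "ty": -22.5, "tz": 0, "rx": 0, "ry": 0, "rz": -0.105}, {"tx": 19, "ty": -22.5, "tz": 0, "rx": 0, "ry": 0, "rz": -0.105}, {"tx": 19, "ty": -22.5, "tz": 0, "rx": 0, "ry": 0, "rz": -0.105}, {"tx": 19, "ty": -22.5, "tz": 0, "rx": 0, "ry": 0, "rz": -0.105}, {"tx": 19, "ty": -22.5, "tz": 0, "rx": 0, "ry": 0, "rz": -0.105}, {"tx": 19, "ty": -22.5, "tz": 0, "rx": 0, "ry": 0, "rz": -0.105}, {"tx": 19, "ty": -22.5, "tz": 0, "rx": 0, "ry": 0, "rz": -0.105}, {"tx": 19, "ty": -22.5, "tz": 0, "rx": 0, "ry": 0, "rz": -0.105}, {"tx": 19, "ty": -22.5, "tz": 0, "rx": 0, "ry": 0, "rz": -0.105}], gripper=0)

```text
time: 1.3
tool_pos: [349.0, 239.9, 226.5]
tcp_rot: [-3.141, 0.0, 1.646]
contact_force: [0.7, 0.4, 0.1]
grip_width: 91.6
finger_force: 0.0
```

Call:
carry_out(plan=[{"tx": 19, "ty": -22.5, "tz": -4, "rx": -0.0652, "ry": -0.0054, "rz": 0}, {"tx": 19, "ty": -22.5, "tz": -4, "rx": -0.0652, "ry": -0.0054, "rz": 0}, {"tx": 19, "ty": -22.5, "tz": -4, "rx": -0.0652, "ry": -0.0054, "rz": 0}, {"tx": 19, "ty": -22.5, "tz": -4, "rx": -0.0652, "ry": -0.0054, "rz": 0}, {"tx": 19, "ty": -22.5, "tz": -4, "rx": -0.0652, "ry": -0.0054, "rz": 0}, {"tx": 19, "ty": -22.5, "tz": -4, "rx": -0.0652, "ry": -0.0054, "rz": 0}, {"tx": 19, "ty": -22.5, "tz": -4, "rx": -0.0652, "ry": -0.0054, "rz": 0}, {"tx": 19, "ty": -22.5, "tz": -4, "rx": -0.0652, "ry": -0.0054, "rz": 0}, {"tx": 19, "ty": -22.5, "tz": -4, "rx": -0.0652, "ry": -0.0054, "rz": 0}, {"tx": 19, "ty": -22.5, "tz": -4, "rx": -0.0652, "ry": -0.0054, "rz": 0}, {"tx": 19, "ty": -22.5, "tz": -4, "rx": -0.0652, "ry": -0.0054, "rz": 0}, {"tx": 19, "ty": -22.5, "tz": -4, "rx": -0.0652, "ry": -0.0054, "rz": 0}])

```text
time: 2.5
tool_pos: [577.3, -29.8, 178.3]
tcp_rot: [3.139, 0.788, 1.649]
contact_force: [-0.3, 0.1, -0.3]
grip_width: 92.0
finger_force: 0.0
```

```bash
cat >> h.py <<'E'
from scipy.spatial.transform import Rotation as Rn
def st():
    np.set_printoptions(precision=3,suppress=True)
    o=bot.get_obs();M=Rn.from_euler("xyz",o["tcp_rot"]).as_matrix()
    print({k:np.round(o[k],3) for k in("time","joint_positions","tool_pos","contact_force","grip_width","finger_force")})
    print("y",M[:,1],"z",M[:,2],"grip",o["tool_pos"]-bot.grip_point_offset*M[:,2]);return o,M
E
python3 - <<'E'
from h import *
st();cv2.imwrite("pics/w1.png",bot.capture("wrist")[:,:,::-1])
E
```

```text
{'time': np.float64(2.5), 'joint_positions': array([ 0.206,  0.602,  1.516, -0.826,  1.274,  0.485]), 'tool_pos': array([577.251, -29.803, 178.26 ]), 'contact_force': array([-0.274,  0.07 , -0.273]), 'grip_width': np.float64(92.013), 'finger_force': np.float64(0.0)}
y [0.997 0.08  0.002] z [ 0.058 -0.706 -0.706] grip [576.153 -16.526 191.525]
```

View pics/w1.png

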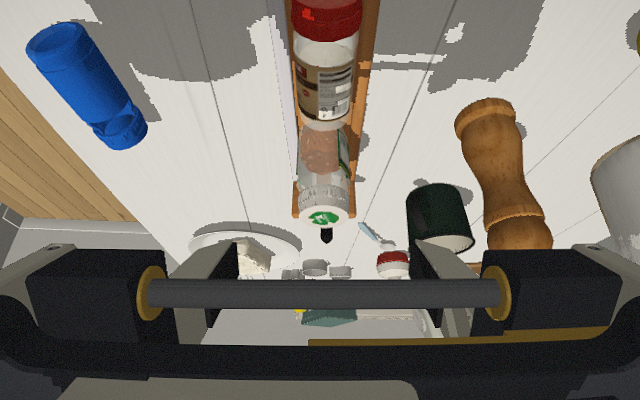

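The wrist view shows the jar below: the cap's lower rim is near row 38 and its bottom edge near row 120, centred on column 327. Both neighbours are standing. I'll cross-check this against the earlier measurement.

```bash
python3 - <<'E'
from h import *
np.set_printoptions(precision=1,suppress=True)
for p,z in [((328,40),50),((325,119),48),((297,80),29),((355,80),29),((326,80),49)]: print(p,plane("wrist",p,z))
E
```

```text
(328, 40) [578.4   9.7  50. ]
(325, 119) [582.7 -61.6  48. ]
(297, 80) [559.1 -40.4  29. ]
(355, 80) [604.1 -36.7  29. ]
(326, 80) [580.  -21.9  49. ]
```

Call:
carry_out(plan=[{"tx": 0, "ty": 0, "tz": -20, "rx": 0, "ry": 0, "rz": 0}, {"tx": 0, "ty": 0, "tz": -20, "rx": 0, "ry": 0, "rz": 0}, {"tx": 0, "ty": 0, "tz": -20, "rx": 0, "ry": 0, "rz": 0}, {"tx": 0, "ty": 0, "tz": -20, "rx": 0, "ry": 0, "rz": 0}])

```text
time: 2.95
tool_pos: [576.3, -28.9, 97.5]
tcp_rot: [3.139, 0.785, 1.649]
contact_force: [0.3, -0.1, -0.2]
grip_width: 92.1
finger_force: 0.0
```

Call:
carry_out(plan=[{"tx": 1, "ty": 0, "tz": -20, "rx": 0, "ry": 0, "rz": 0}, {"tx": 0, "ty": 0, "tz": -20, "rx": 0, "ry": 0, "rz": 0}, {"tx": 0, "ty": 0, "tz": -15, "rx": 0, "ry": 0, "rz": 0}, {"tx": 0, "ty": 0, "tz": -10, "rx": 0, "ry": 0, "rz": 0}, {"tx": 0, "ty": 0, "tz": -7, "rx": 0, "ry": 0, "rz": 0}, {"tx": 0, "ty": 0, "tz": -2, "rx": 0, "ry": 0, "rz": 0}, {"tx": 0, "ty": 0, "tz": 0, "rx": 0, "ry": 0, "rz": 0}])

```text
time: 3.65
tool_pos: [577.8, -29.0, 25.0]
tcp_rot: [3.137, 0.785, 1.648]
contact_force: [-0.5, -0.2, 0.8]
grip_width: 91.5
finger_force: 0.0
```

Call:
carry_out(plan=[{"tx": 0, "ty": 0, "tz": 0, "rx": 0, "ry": 0, "rz": 0}, {"tx": 0, "ty": 0, "tz": 0, "rx": 0, "ry": 0, "rz": 0}, {"tx": 0, "ty": 0, "tz": 0, "rx": 0, "ry": 0, "rz": 0}, {"tx": 0, "ty": 0, "tz": 0, "rx": 0, "ry": 0, "rz": 0}, {"tx": 0, "ty": 0, "tz": 0, "rx": 0, "ry": 0, "rz": 0}, {"tx": 0, "ty": 0, "tz": 0, "rx": 0, "ry": 0, "rz": 0}, {"tx": 0, "ty": 0, "tz": 0, "rx": 0, "ry": 0, "rz": 0}, {"tx": 0, "ty": 0, "tz": 0, "rx": 0, "ry": 0, "rz": 0}, {"tx": 0, "ty": 0, "tz": 0, "rx": 0, "ry": 0, "rz": 0}, {"tx": 0, "ty": 0, "tz": 0, "rx": 0, "ry": 0, "rz": 0}], gripper=1)

```text
time: 4.65
tool_pos: [577.7, -29.0, 24.8]
tcp_rot: [3.138, 0.785, 1.648]
contact_force: [1.0, -0.1, 0.5]
grip_width: 42.8
finger_force: 30.0
```

Call:
carry_out(plan=[{"tx": 0, "ty": 0, "tz": 10, "rx": 0, "ry": 0, "rz": 0}, {"tx": 0, "ty": 0, "tz": 20, "rx": 0, "ry": 0, "rz": 0}, {"tx": 0, "ty": 5, "tz": 20, "rx": 0, "ry": 0, "rz": 0}, {"tx": 0, "ty": 5, "tz": 20, "rx": 0, "ry": 0, "rz": 0}, {"tx": 0, "ty": 0, "tz": 10, "rx": 0, "ry": 0, "rz": 0}])

```text
time: 5.15
tool_pos: [578.1, -18.4, 106.8]
tcp_rot: [3.134, 0.785, 1.646]
contact_force: [-0.4, -0.4, -1.7]
grip_width: 42.3
finger_force: 30.0
```

Call:
carry_out(plan=[{"tx": -0.6, "ty": 5, "tz": 0, "rx": 0.1305, "ry": 0.0105, "rz": 0}, {"tx": -0.6, "ty": 5, "tz": 0, "rx": 0.1305, "ry": 0.0105, "rz": 0}, {"tx": -0.6, "ty": 5, "tz": 0, "rx": 0.1305, "ry": 0.0105, "rz": 0}, {"tx": -0.6, "ty": 5, "tz": 0, "rx": 0.1305, "ry": 0.0105, "rz": 0}, {"tx": -0.6, "ty": 5, "tz": 0, "rx": 0.1305, "ry": 0.0105, "rz": 0}, {"tx": -0.6, "ty": 5, "tz": 0, "rx": 0.1305, "ry": 0.0105, "rz": 0}, {"tx": -0.6, "ty": 5, "tz": 0, "rx": 0.1305, "ry": 0.0105, "rz": 0}, {"tx": -0.6, "ty": 5, "tz": 0, "rx": 0.1305, "ry": 0.0105, "rz": 0}, {"tx": -0.6, "ty": 5, "tz": 0, "rx": 0.1305, "ry": 0.0105, "rz": 0}, {"tx": -0.6, "ty": 5, "tz": 0, "rx": 0.1305, "ry": 0.0105, "rz": 0}, {"tx": -0.6, "ty": 4, "tz": 0, "rx": 0.1305, "ry": 0.0105, "rz": 0}, {"tx": -0.6, "ty": 4, "tz": 0, "rx": 0.1305, "ry": 0.0105, "rz": 0}])

```text
time: 6.35
tool_pos: [570.5, 38.3, 105.3]
tcp_rot: [3.139, -0.79, 1.649]
contact_force: [-0.9, 0.8, -2.6]
grip_width: 42.6
finger_force: 30.0
```

```bash
python3 - <<'E'
from h import *
st()
a=bot.capture("scene")[120:290,240:430,::-1]
cv2.imwrite("pics/s2.png",np.clip(cv2.resize(a,None,fx=3.5,fy=3.5,interpolation=cv2.INTER_CUBIC)*1.6,0,255).astype(np.uint8))
E
```

```text
{'time': np.float64(6.35), 'joint_positions': array([-0.432,  0.736,  1.492,  0.68 ,  1.413, -0.798]), 'tool_pos': array([570.489,  38.296, 105.28 ]), 'contact_force': array([-0.888,  0.816, -2.571]), 'grip_width': np.float64(42.639), 'finger_force': np.float64(29.957)}
y [0.997 0.077 0.002] z [-0.054  0.709 -0.704] grip [571.497  24.975 118.508]
```

View pics/s2.png

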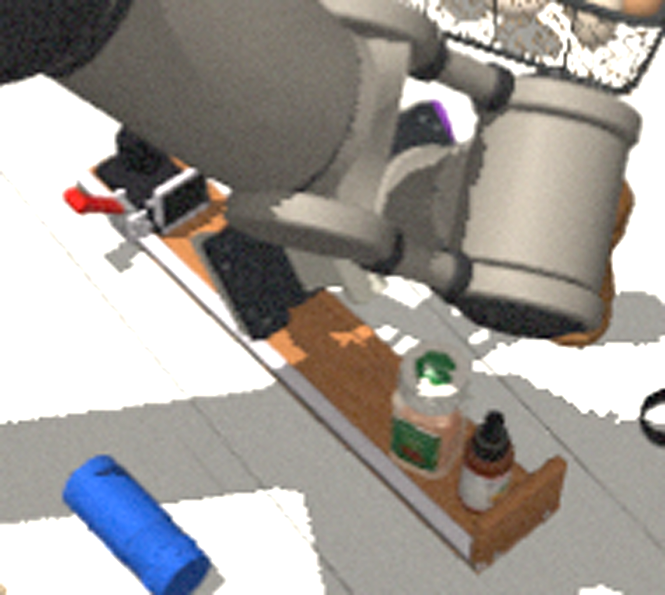

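The arm hides the jar in this view, and the neighbours are still standing. I'll lower until contact.

Call:
carry_out(plan=[{"tx": 0, "ty": 0, "tz": -15, "rx": 0, "ry": 0, "rz": 0}, {"tx": 0, "ty": 0, "tz": -12, "rx": 0, "ry": 0, "rz": 0}, {"tx": 0, "ty": 0, "tz": -8, "rx": 0, "ry": 0, "rz": 0}, {"tx": 0, "ty": 0, "tz": -4, "rx": 0, "ry": 0, "rz": 0}, {"tx": 0, "ty": 0, "tz": 0, "rx": 0, "ry": 0, "rz": 0}])

```text
time: 6.9
tool_pos: [570.2, 39.7, 65.5]
tcp_rot: [-3.141, -0.785, 1.649]
contact_force: [-0.2, 0.2, -1.2]
grip_width: 42.6
finger_force: 30.0
```

```bash
python3 - <<'E'
from h import *
st();cv2.imwrite("pics/w2.png",bot.capture("wrist")[:,:,::-1])
E
```

```text
{'time': np.float64(6.9), 'joint_positions': array([-0.428,  0.792,  1.511,  0.685,  1.353, -0.841]), 'tool_pos': array([570.182,  39.717,  65.525]), 'contact_force': array([-0.172,  0.245, -1.199]), 'grip_width': np.float64(42.565), 'finger_force': np.float64(29.956)}
y [ 0.997  0.079 -0.   ] z [-0.056  0.705 -0.707] grip [571.237  26.465  78.819]
```

View pics/w2.png

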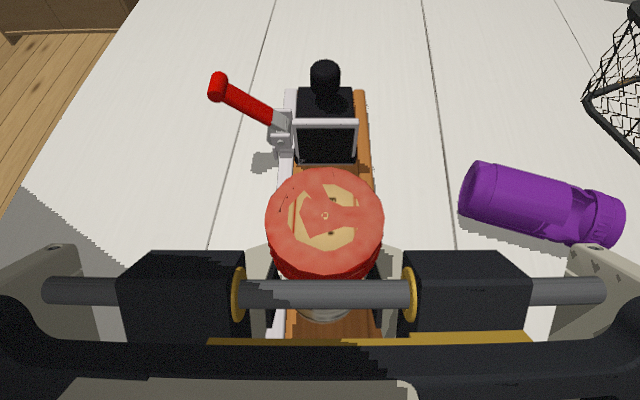

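The wrist view shows the jar upright in the grip: the cap's top is centred at (325,222), about 120 px wide. The stop plate's top edge runs from (293,122) to (358,122), the knob is at (325,75) and the lever tip at (217,85).

```bash
python3 - <<'E'
from h import *
np.set_printoptions(precision=1,suppress=True)
m=bot.camera_model("wrist");o,_=ray("wrist",(325,222));R=np.array(m["R"])
_,d=ray("wrist",(325,221));Z=m["camera_matrix"][0][0]*45/119;print("cap top", o+d*Z, "at120",o+d*Z*119/120)
for z in (115,120,125):print(plane("wrist",(325,221),z))
for k,p,z in [("plateL",(294,121),60),("plateR",(357,121),60),("knobtop",(325,68),58),("tip",(215,82),70),("alu rail bottom out",(273,340),13),("oak rail outer",(371,120),13),("oak 2",(375,180),13),("alu top end",(286,90),13)]:print(k,plane("wrist",p,z))
E
```

```text
cap top [571.6  35.5 120.7] at120 [571.6  35.1 121.6]
[571.4  38.4 115. ]
[571.5  35.9 120. ]
[571.7  33.4 125. ]
plateL [541.6 142.1  60. ]
plateR [586.1 145.8  60. ]
knobtop [558.9 203.6  58. ]
tip [480.7 167.   70. ]
alu rail bottom out [541.9   2.3  13. ]
oak rail outer [601.8 193.3  13. ]
oak 2 [605.4 128.3  13. ]
alu top end [519.6 226.   13. ]
```

Call:
carry_out(plan=[{"tx": 1, "ty": 0, "tz": -2, "rx": 0, "ry": 0, "rz": 0}, {"tx": 0, "ty": 0, "tz": -2, "rx": 0, "ry": 0, "rz": 0}, {"tx": 0, "ty": 0, "tz": 0, "rx": 0, "ry": 0, "rz": 0}])

```text
time: 7.25
tool_pos: [571.4, 39.0, 61.7]
tcp_rot: [-3.141, -0.786, 1.648]
contact_force: [-0.2, 0.5, -0.7]
grip_width: 42.5
finger_force: 30.0
```

Call:
carry_out(plan=[{"tx": 0, "ty": 0, "tz": -1, "rx": 0, "ry": 0, "rz": 0}, {"tx": 0, "ty": 0, "tz": 0, "rx": 0, "ry": 0, "rz": 0}])

```text
time: 7.45
tool_pos: [571.3, 38.9, 60.7]
tcp_rot: [-3.141, -0.786, 1.648]
contact_force: [-0.8, -0.7, -1.7]
grip_width: 42.6
finger_force: 30.0
```

Call:
carry_out(plan=[{"tx": 0, "ty": 0, "tz": -1, "rx": 0, "ry": 0, "rz": 0}, {"tx": 0, "ty": 0, "tz": 0, "rx": 0, "ry": 0, "rz": 0}])

```text
time: 7.65
tool_pos: [571.3, 39.0, 59.6]
tcp_rot: [-3.141, -0.786, 1.648]
contact_force: [-0.1, 0.0, -1.8]
grip_width: 42.5
finger_force: 30.0
```

Call:
carry_out(plan=[{"tx": 0, "ty": 0, "tz": -1, "rx": 0, "ry": 0, "rz": 0}, {"tx": 0, "ty": 0, "tz": 0, "rx": 0, "ry": 0, "rz": 0}])

```text
time: 7.85
tool_pos: [571.3, 39.0, 58.6]
tcp_rot: [-3.141, -0.786, 1.648]
contact_force: [-0.6, 0.4, -1.2]
grip_width: 42.6
finger_force: 30.0
```

Call:
carry_out(plan=[{"tx": 0, "ty": 0, "tz": -1, "rx": 0, "ry": 0, "rz": 0}, {"tx": 0, "ty": 0, "tz": 0, "rx": 0, "ry": 0, "rz": 0}])

```text
time: 8.05
tool_pos: [571.3, 39.0, 57.6]
tcp_rot: [-3.141, -0.786, 1.648]
contact_force: [-0.4, -0.4, -2.1]
grip_width: 42.4
finger_force: 30.0
```

Call:
carry_out(plan=[{"tx": 0, "ty": 0, "tz": -1, "rx": 0, "ry": 0, "rz": 0}, {"tx": 0, "ty": 0, "tz": 0, "rx": 0, "ry": 0, "rz": 0}])

```text
time: 8.25
tool_pos: [571.3, 39.0, 56.6]
tcp_rot: [-3.141, -0.786, 1.648]
contact_force: [0.6, -0.4, -1.3]
grip_width: 42.7
finger_force: 30.0
```

Call:
carry_out(plan=[{"tx": 0, "ty": 0, "tz": -1, "rx": 0, "ry": 0, "rz": 0}, {"tx": 0, "ty": 0, "tz": 0, "rx": 0, "ry": 0, "rz": 0}])

```text
time: 8.45
tool_pos: [571.4, 39.0, 55.6]
tcp_rot: [-3.141, -0.786, 1.648]
contact_force: [1.1, -0.4, -1.2]
grip_width: 42.8
finger_force: 30.0
```

Call:
carry_out(plan=[{"tx": 0, "ty": 0, "tz": -1, "rx": 0, "ry": 0, "rz": 0}, {"tx": 0, "ty": 0, "tz": 0, "rx": 0, "ry": 0, "rz": 0}])

```text
time: 8.65
tool_pos: [571.3, 39.0, 54.6]
tcp_rot: [-3.141, -0.786, 1.648]
contact_force: [0.1, 0.3, -1.1]
grip_width: 42.8
finger_force: 30.0
```

Call:
carry_out(plan=[{"tx": 0, "ty": 0, "tz": -1, "rx": 0, "ry": 0, "rz": 0}, {"tx": 0, "ty": 0, "tz": 0, "rx": 0, "ry": 0, "rz": 0}])

```text
time: 8.85
tool_pos: [571.3, 39.0, 53.6]
tcp_rot: [-3.141, -0.786, 1.648]
contact_force: [-0.5, 0.1, -0.5]
grip_width: 42.9
finger_force: 30.0
```

```bash
python3 - <<'E'
from h import *
np.set_printoptions(precision=1,suppress=True)
def cap(im):
    m=red(im).astype(np.uint8)
    n,l,s,c=cv2.connectedComponentsWithStats(m);i=1+np.argmax(s[1:,4]);return s[i],c[i]
print(cap(cv2.imread("pics/w2.png")[:,:,::-1].copy()));im=bot.capture("wrist");cv2.imwrite("pics/w3.png",im[:,:,::-1]);print(cap(im))
print(bot.get_obs()["contact_force"])
E
```

```text
(array([ 265,  196,  118,   84, 1990], dtype=int32), array([320.1, 259.2]))
(array([ 266,  231,  117,   49, 1810], dtype=int32), array([324.9, 263.6]))
[-0.2  0.8 -1.1]
```

Call:
carry_out(plan=[{"tx": 0, "ty": 0, "tz": -1, "rx": 0, "ry": 0, "rz": 0}, {"tx": 0, "ty": 0, "tz": 0, "rx": 0, "ry": 0, "rz": 0}])

```text
time: 9.1
tool_pos: [571.5, 39.0, 53.0]
tcp_rot: [3.141, -0.786, 1.649]
contact_force: [-0.6, -1.6, 2.2]
grip_width: 42.8
finger_force: 30.0
```

Contact now. I'll release.

Call:
carry_out(plan=[{"tx": 0, "ty": 0, "tz": 0, "rx": 0, "ry": 0, "rz": 0}, {"tx": 0, "ty": 0, "tz": 0, "rx": 0, "ry": 0, "rz": 0}, {"tx": 0, "ty": 0, "tz": 0, "rx": 0, "ry": 0, "rz": 0}, {"tx": 0, "ty": 0, "tz": 0, "rx": 0, "ry": 0, "rz": 0}, {"tx": 0, "ty": 0, "tz": 0, "rx": 0, "ry": 0, "rz": 0}, {"tx": 0, "ty": 0, "tz": 0, "rx": 0, "ry": 0, "rz": 0}, {"tx": 0, "ty": 0, "tz": 0, "rx": 0, "ry": 0, "rz": 0}, {"tx": 0, "ty": 0, "tz": 0, "rx": 0, "ry": 0, "rz": 0}, {"tx": 0, "ty": 0, "tz": 0, "rx": 0, "ry": 0, "rz": 0}], gripper=0)

```text
time: 10.0
tool_pos: [571.4, 39.0, 52.7]
tcp_rot: [-3.141, -0.786, 1.648]
contact_force: [0.6, -0.4, -0.1]
grip_width: 91.8
finger_force: 0.0
```

```bash
python3 - <<'E'
from h import *
st();cv2.imwrite("pics/w4.png",bot.capture("wrist")[:,:,::-1])
E
```

```text
{'time': np.float64(10.0), 'joint_positions': array([-0.429,  0.812,  1.511,  0.689,  1.336, -0.855]), 'tool_pos': array([571.392,  38.988,  52.735]), 'contact_force': array([ 0.644, -0.429, -0.091]), 'grip_width': np.float64(91.793), 'finger_force': np.float64(0.0)}
y [ 0.997  0.078 -0.   ] z [-0.055  0.705 -0.707] grip [572.427  25.728  66.022]
```

View pics/w4.png

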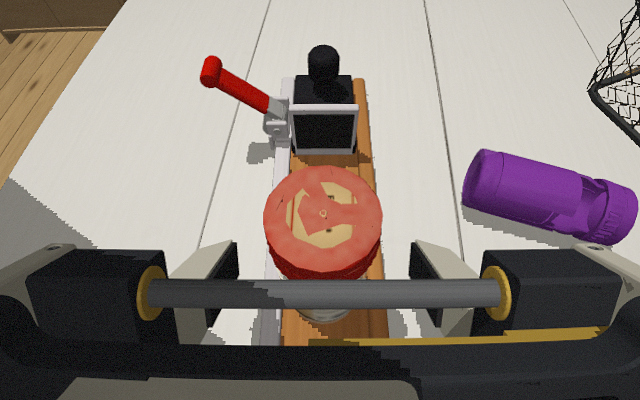

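The jar is standing upright: the cap is centred at (322,221) and the fingers are clear. Next I'll lift straight up, turn the tool vertical and close the fingers behind the knob.

Call:
carry_out(plan=[{"tx": 0, "ty": 0, "tz": 10, "rx": 0, "ry": 0, "rz": 0}, {"tx": 0, "ty": 0, "tz": 20, "rx": 0, "ry": 0, "rz": 0}, {"tx": 0, "ty": 0, "tz": 30, "rx": 0, "ry": 0, "rz": 0}, {"tx": 0, "ty": 0, "tz": 30, "rx": 0, "ry": 0, "rz": 0}, {"tx": 0, "ty": 0, "tz": 20, "rx": 0, "ry": 0, "rz": 0}])

```text
time: 10.55
tool_pos: [572.0, 38.8, 166.6]
tcp_rot: [3.137, -0.784, 1.652]
contact_force: [0.1, -0.8, -0.2]
grip_width: 91.8
finger_force: 0.0
```

Call:
carry_out(plan=[{"tx": -1.4, "ty": 16.8, "tz": -2, "rx": -0.0652, "ry": -0.0054, "rz": 0}, {"tx": -1.4, "ty": 16.8, "tz": -2, "rx": -0.0652, "ry": -0.0054, "rz": 0}, {"tx": -1.4, "ty": 16.8, "tz": -2, "rx": -0.0652, "ry": -0.0054, "rz": 0}, {"tx": -1.4, "ty": 16.8, "tz": -2, "rx": -0.0652, "ry": -0.0054, "rz": 0}, {"tx": -1.4, "ty": 16.8, "tz": -2, "rx": -0.0652, "ry": -0.0054, "rz": 0}, {"tx": -1.4, "ty": 16.8, "tz": -2, "rx": -0.0652, "ry": -0.0054, "rz": 0}, {"tx": -1.4, "ty": 16.8, "tz": -2, "rx": -0.0652, "ry": -0.0054, "rz": 0}, {"tx": -1.4, "ty": 16.8, "tz": -2, "rx": -0.0652, "ry": -0.0054, "rz": 0}, {"tx": -1.4, "ty": 16.8, "tz": -2, "rx": -0.0652, "ry": -0.0054, "rz": 0}, {"tx": -1.4, "ty": 16.8, "tz": -2, "rx": -0.0652, "ry": -0.0054, "rz": 0}, {"tx": -1.4, "ty": 16.8, "tz": -2, "rx": -0.0652, "ry": -0.0054, "rz": 0}, {"tx": -1.4, "ty": 16.8, "tz": -2, "rx": -0.0652, "ry": -0.0054, "rz": 0}], gripper=1)

```text
time: 11.75
tool_pos: [554.7, 241.4, 141.1]
tcp_rot: [3.135, 0.001, 1.648]
contact_force: [-0.2, 0.4, -0.6]
grip_width: 2.1
finger_force: 0.0
```

```bash
python3 - <<'E'
from h import *
st()
a=bot.capture("scene")[120:290,240:430,::-1];b=bot.capture("top")[155:235,235:425,::-1]
f=lambda i,k:np.clip(cv2.resize(i,None,fx=k,fy=k,interpolation=cv2.INTER_CUBIC)*1.6,0,255).astype(np.uint8)
cv2.imwrite("pics/s3.png",np.vstack([f(a,2.2),f(b,2.2)]))
E
```

```text
{'time': np.float64(11.75), 'joint_positions': array([ 0.285,  0.558,  1.42 , -0.003,  1.157,  0.209]), 'tool_pos': array([554.712, 241.421, 141.089]), 'contact_force': array([-0.153,  0.41 , -0.572]), 'grip_width': np.float64(2.06), 'finger_force': np.float64(0.0)}
y [0.997 0.078 0.006] z [ 0.006 -0.001 -1.   ] grip [554.59  241.432 159.889]
```

View pics/s3.png

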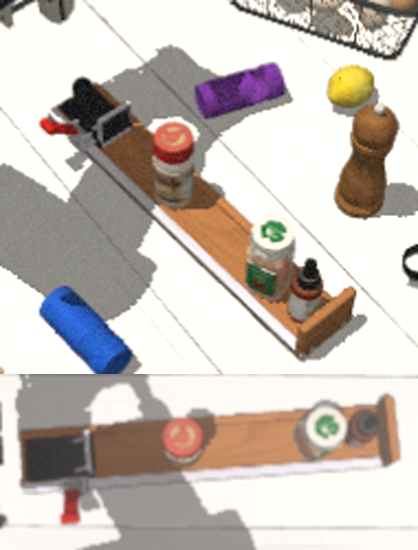

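The red-capped jar stands mid-lane (scene crop (173,165), top crop (182,440)) and the neighbours are upright. Now I'll lower behind the knob.

Call:
carry_out(plan=[{"tx": 0, "ty": 0, "tz": -20, "rx": 0, "ry": 0, "rz": 0}, {"tx": 0, "ty": 0, "tz": -25, "rx": 0, "ry": 0, "rz": 0}, {"tx": 0, "ty": 0, "tz": -25, "rx": 0, "ry": 0, "rz": 0}, {"tx": 0, "ty": 0, "tz": -20, "rx": 0, "ry": 0, "rz": 0}, {"tx": 0, "ty": 0, "tz": -11, "rx": 0, "ry": 0, "rz": 0}, {"tx": 0, "ty": 0, "tz": 0, "rx": 0, "ry": 0, "rz": 0}])

```text
time: 12.45
tool_pos: [554.1, 239.8, 37.3]
tcp_rot: [3.14, -0.001, 1.649]
contact_force: [-0.3, 0.4, -0.0]
grip_width: 0.0
finger_force: 0.0
```

Call:
carry_out(plan=[{"tx": 0.4, "ty": -5, "tz": 0, "rx": 0, "ry": 0, "rz": 0}, {"tx": 0.4, "ty": -5, "tz": 0, "rx": 0, "ry": 0, "rz": 0}, {"tx": 0.4, "ty": -5, "tz": 0, "rx": 0, "ry": 0, "rz": 0}, {"tx": 0.4, "ty": -5, "tz": 0, "rx": 0, "ry": 0, "rz": 0}, {"tx": 0.4, "ty": -5, "tz": 0, "rx": 0, "ry": 0, "rz": 0}, {"tx": 0.4, "ty": -5, "tz": 0, "rx": 0, "ry": 0, "rz": 0}, {"tx": 0.4, "ty": -5, "tz": 0, "rx": 0, "ry": 0, "rz": 0}, {"tx": 0.4, "ty": -5, "tz": 0, "rx": 0, "ry": 0, "rz": 0}])

```text
time: 13.25
tool_pos: [557.9, 200.2, 37.8]
tcp_rot: [3.138, -0.001, 1.65]
contact_force: [0.7, 0.8, 1.3]
grip_width: 0.5
finger_force: 0.8
```

Call:
carry_out(plan=[{"tx": 0.4, "ty": -5, "tz": 0, "rx": 0, "ry": 0, "rz": 0}, {"tx": 0.4, "ty": -5, "tz": 0, "rx": 0, "ry": 0, "rz": 0}, {"tx": 0.4, "ty": -5, "tz": 0, "rx": 0, "ry": 0, "rz": 0}, {"tx": 0.4, "ty": -5, "tz": 0, "rx": 0, "ry": 0, "rz": 0}, {"tx": 0.4, "ty": -5, "tz": 0, "rx": 0, "ry": 0, "rz": 0}, {"tx": 0.4, "ty": -5, "tz": 0, "rx": 0, "ry": 0, "rz": 0}, {"tx": 0.4, "ty": -5, "tz": 0, "rx": 0, "ry": 0, "rz": 0}, {"tx": 0.4, "ty": -5, "tz": 0, "rx": 0, "ry": 0, "rz": 0}, {"tx": 0.4, "ty": -5, "tz": 0, "rx": 0, "ry": 0, "rz": 0}, {"tx": 0.4, "ty": -5, "tz": 0, "rx": 0, "ry": 0, "rz": 0}, {"tx": 0.4, "ty": -5, "tz": 0, "rx": 0, "ry": 0, "rz": 0}])

```text
time: 14.35
tool_pos: [562.2, 145.2, 37.7]
tcp_rot: [3.138, -0.001, 1.65]
contact_force: [1.7, 1.6, 0.2]
grip_width: 0.4
finger_force: 0.9
```

Call:
carry_out(plan=[{"tx": 0.2, "ty": -2.5, "tz": 0, "rx": 0, "ry": 0, "rz": 0}, {"tx": 0.2, "ty": -2.5, "tz": 0, "rx": 0, "ry": 0, "rz": 0}, {"tx": 0.2, "ty": -2.5, "tz": 0, "rx": 0, "ry": 0, "rz": 0}, {"tx": 0.2, "ty": -2.5, "tz": 0, "rx": 0, "ry": 0, "rz": 0}, {"tx": 0.2, "ty": -2.5, "tz": 0, "rx": 0, "ry": 0, "rz": 0}, {"tx": 0.2, "ty": -2.5, "tz": 0, "rx": 0, "ry": 0, "rz": 0}, {"tx": 0.2, "ty": -2.5, "tz": 0, "rx": 0, "ry": 0, "rz": 0}, {"tx": 0.2, "ty": -2.5, "tz": 0, "rx": 0, "ry": 0, "rz": 0}, {"tx": 0.2, "ty": -2.5, "tz": 0, "rx": 0, "ry": 0, "rz": 0}, {"tx": 0.2, "ty": -2.5, "tz": 0, "rx": 0, "ry": 0, "rz": 0}, {"tx": 0.2, "ty": -2.5, "tz": 0, "rx": 0, "ry": 0, "rz": 0}, {"tx": 0.2, "ty": -2.5, "tz": 0, "rx": 0, "ry": 0, "rz": 0}])

```text
time: 15.55
tool_pos: [564.6, 115.4, 37.7]
tcp_rot: [3.138, -0.001, 1.65]
contact_force: [1.8, 2.2, -1.1]
grip_width: 0.2
finger_force: 1.3
```

Call:
carry_out(plan=[{"tx": 0.25, "ty": -3, "tz": 0, "rx": 0, "ry": 0, "rz": 0}, {"tx": 0.25, "ty": -3, "tz": 0, "rx": 0, "ry": 0, "rz": 0}, {"tx": 0.25, "ty": -3, "tz": 0, "rx": 0, "ry": 0, "rz": 0}, {"tx": 0.25, "ty": -3, "tz": 0, "rx": 0, "ry": 0, "rz": 0}, {"tx": 0.25, "ty": -3, "tz": 0, "rx": 0, "ry": 0, "rz": 0}, {"tx": 0.25, "ty": -3, "tz": 0, "rx": 0, "ry": 0, "rz": 0}, {"tx": 0.25, "ty": -3, "tz": 0, "rx": 0, "ry": 0, "rz": 0}, {"tx": 0.25, "ty": -3, "tz": 0, "rx": 0, "ry": 0, "rz": 0}, {"tx": 0.25, "ty": -3, "tz": 0, "rx": 0, "ry": 0, "rz": 0}, {"tx": 0.25, "ty": -3, "tz": 0, "rx": 0, "ry": 0, "rz": 0}, {"tx": 0.25, "ty": -3, "tz": 0, "rx": 0, "ry": 0, "rz": 0}, {"tx": 0.25, "ty": -3, "tz": 0, "rx": 0, "ry": 0, "rz": 0}])

```text
time: 16.75
tool_pos: [567.6, 79.4, 37.7]
tcp_rot: [3.138, -0.001, 1.65]
contact_force: [1.1, 3.2, -0.1]
grip_width: 0.5
finger_force: 1.2
```

```bash
python3 - <<'E'
from h import *
np.set_printoptions(precision=1,suppress=True)
st();im=bot.capture("top");cv2.imwrite("pics/t4.png",im[:,:,::-1]);s=bot.capture("scene");cv2.imwrite("pics/s4.png",s[:,:,::-1])
for n,i,z in(("top",im,114),("scene",s,110)):
    m=red(i).astype(np.uint8);k,l,q,c=cv2.connectedComponentsWithStats(m)
    for j in range(1,k):
        if q[j,4]>25: print(n,q[j],c[j],plane(n,c[j],z))
E
```

```text
{'time': np.float64(16.75), 'joint_positions': array([ 0.005,  0.636,  1.614,  0.002,  0.889, -0.075]), 'tool_pos': array([567.575,  79.352,  37.738]), 'contact_force': array([ 1.129,  3.167, -0.052]), 'grip_width': np.float64(0.518), 'finger_force': np.float64(1.246)}
y [0.997 0.079 0.003] z [ 0.003  0.001 -1.   ] grip [567.513  79.329  56.538]
scene [328 199  17  11  93] [335.731 205.344] [563.088 -45.964 110.   ]
scene [295 210  17   8  76] [302.539 213.553] [486.895 -19.905 110.   ]
scene [582 217  19  19 142] [589.585 228.465] [1002.873 -449.856  110.   ]
```

Call:
carry_out(plan=[{"tx": 0.25, "ty": -3, "tz": 0, "rx": 0, "ry": 0, "rz": 0}, {"tx": 0.25, "ty": -3, "tz": 0, "rx": 0, "ry": 0, "rz": 0}, {"tx": 0.25, "ty": -3, "tz": 0, "rx": 0, "ry": 0, "rz": 0}, {"tx": 0.25, "ty": -3, "tz": 0, "rx": 0, "ry": 0, "rz": 0}, {"tx": 0.25, "ty": -3, "tz": 0, "rx": 0, "ry": 0, "rz": 0}, {"tx": 0.25, "ty": -3, "tz": 0, "rx": 0, "ry": 0, "rz": 0}, {"tx": 0.25, "ty": -3, "tz": 0, "rx": 0, "ry": 0, "rz": 0}, {"tx": 0.25, "ty": -3, "tz": 0, "rx": 0, "ry": 0, "rz": 0}, {"tx": 0.25, "ty": -3, "tz": 0, "rx": 0, "ry": 0, "rz": 0}, {"tx": 0.25, "ty": -3, "tz": 0, "rx": 0, "ry": 0, "rz": 0}, {"tx": 0.25, "ty": -3, "tz": 0, "rx": 0, "ry": 0, "rz": 0}, {"tx": 0.25, "ty": -3, "tz": 0, "rx": 0, "ry": 0, "rz": 0}])

```text
time: 18.05
tool_pos: [570.5, 43.3, 37.7]
tcp_rot: [3.138, -0.001, 1.65]
contact_force: [-0.9, 2.2, 0.4]
grip_width: 0.6
finger_force: 1.2
```

Call:
carry_out(plan=[{"tx": 0.16, "ty": -2, "tz": 0, "rx": 0, "ry": 0, "rz": 0}, {"tx": 0.16, "ty": -2, "tz": 0, "rx": 0, "ry": 0, "rz": 0}, {"tx": 0.16, "ty": -2, "tz": 0, "rx": 0, "ry": 0, "rz": 0}, {"tx": 0.16, "ty": -2, "tz": 0, "rx": 0, "ry": 0, "rz": 0}, {"tx": 0.16, "ty": -2, "tz": 0, "rx": 0, "ry": 0, "rz": 0}, {"tx": 0.16, "ty": -2, "tz": 0, "rx": 0, "ry": 0, "rz": 0}, {"tx": 0.16, "ty": -2, "tz": 0, "rx": 0, "ry": 0, "rz": 0}, {"tx": 0.16, "ty": -2, "tz": 0, "rx": 0, "ry": 0, "rz": 0}, {"tx": 0.16, "ty": -2, "tz": 0, "rx": 0, "ry": 0, "rz": 0}])

```text
time: 18.95
tool_pos: [572.0, 25.5, 37.7]
tcp_rot: [3.138, -0.001, 1.65]
contact_force: [-0.1, 3.2, 0.6]
grip_width: 0.4
finger_force: 1.4
```

Call:
carry_out(plan=[{"tx": 0.16, "ty": -2, "tz": 0, "rx": 0, "ry": 0, "rz": 0}, {"tx": 0.16, "ty": -2, "tz": 0, "rx": 0, "ry": 0, "rz": 0}, {"tx": 0.16, "ty": -2, "tz": 0, "rx": 0, "ry": 0, "rz": 0}])

```text
time: 19.25
tool_pos: [572.5, 19.4, 37.7]
tcp_rot: [3.138, -0.001, 1.65]
contact_force: [-0.3, 3.2, -0.1]
grip_width: 0.1
finger_force: 1.4
```

Call:
carry_out(plan=[{"tx": 0.16, "ty": -2, "tz": 0, "rx": 0, "ry": 0, "rz": 0}, {"tx": 0.16, "ty": -2, "tz": 0, "rx": 0, "ry": 0, "rz": 0}, {"tx": 0.16, "ty": -2, "tz": 0, "rx": 0, "ry": 0, "rz": 0}])

```text
time: 19.55
tool_pos: [573.0, 13.5, 37.7]
tcp_rot: [3.138, -0.001, 1.65]
contact_force: [-0.1, 3.1, -0.2]
grip_width: 0.1
finger_force: 1.6
```

Call:
carry_out(plan=[{"tx": 0.1, "ty": -1, "tz": 0, "rx": 0, "ry": 0, "rz": 0}, {"tx": 0.1, "ty": -1, "tz": 0, "rx": 0, "ry": 0, "rz": 0}, {"tx": 0.1, "ty": -1, "tz": 0, "rx": 0, "ry": 0, "rz": 0}])

```text
time: 19.85
tool_pos: [573.2, 10.6, 37.7]
tcp_rot: [3.138, -0.001, 1.65]
contact_force: [-0.7, 3.1, 0.2]
grip_width: 0.4
finger_force: 1.5
```

Call:
carry_out(plan=[{"tx": 0.1, "ty": -1, "tz": 0, "rx": 0, "ry": 0, "rz": 0}, {"tx": 0.1, "ty": -1, "tz": 0, "rx": 0, "ry": 0, "rz": 0}])

```text
time: 20.05
tool_pos: [573.4, 8.5, 37.7]
tcp_rot: [3.138, -0.001, 1.65]
contact_force: [-1.9, 3.2, -0.1]
grip_width: 0.4
finger_force: 1.5
```

Call:
carry_out(plan=[{"tx": 0.1, "ty": -1, "tz": 0, "rx": 0, "ry": 0, "rz": 0}, {"tx": 0.1, "ty": -1, "tz": 0, "rx": 0, "ry": 0, "rz": 0}])

```text
time: 20.25
tool_pos: [573.6, 6.5, 37.7]
tcp_rot: [3.138, -0.001, 1.65]
contact_force: [-0.8, 2.9, 0.3]
grip_width: 0.4
finger_force: 1.4
```

Call:
carry_out(plan=[{"tx": 0.1, "ty": -1, "tz": 0, "rx": 0, "ry": 0, "rz": 0}, {"tx": 0.1, "ty": -1, "tz": 0, "rx": 0, "ry": 0, "rz": 0}])

```text
time: 20.45
tool_pos: [573.8, 4.5, 37.7]
tcp_rot: [3.138, -0.001, 1.65]
contact_force: [-1.6, 3.3, -0.2]
grip_width: 0.3
finger_force: 1.4
```

Call:
carry_out(plan=[{"tx": 0.1, "ty": -1, "tz": 0, "rx": 0, "ry": 0, "rz": 0}, {"tx": 0.1, "ty": -1, "tz": 0, "rx": 0, "ry": 0, "rz": 0}])

```text
time: 20.65
tool_pos: [573.9, 2.6, 37.7]
tcp_rot: [3.139, -0.001, 1.65]
contact_force: [-1.8, 4.8, 0.6]
grip_width: 0.3
finger_force: 2.6
```

Call:
carry_out(plan=[{"tx": 0.1, "ty": -1, "tz": 0, "rx": 0, "ry": 0, "rz": 0}, {"tx": 0.1, "ty": -1, "tz": 0, "rx": 0, "ry": 0, "rz": 0}])

```text
time: 20.85
tool_pos: [573.9, 2.1, 37.7]
tcp_rot: [3.139, -0.003, 1.649]
contact_force: [-2.0, 12.6, 1.9]
grip_width: 0.2
finger_force: 6.2
```

```bash
python3 - <<'E'
from h import *
st()
f=lambda i,k:np.clip(cv2.resize(i,None,fx=k,fy=k,interpolation=cv2.INTER_CUBIC)*1.6,0,255).astype(np.uint8)
a=bot.capture("scene")[120:290,240:430,::-1];b=bot.capture("top")[155:235,235:425,::-1]
cv2.imwrite("pics/s5.png",np.vstack([f(a,2.2),f(b,2.2)]))
E
```

```text
{'time': np.float64(20.85), 'joint_positions': array([-0.132,  0.637,  1.61 ,  0.005,  0.892, -0.214]), 'tool_pos': array([573.929,   2.125,  37.701]), 'contact_force': array([-1.995, 12.568,  1.856]), 'grip_width': np.float64(0.159), 'finger_force': np.float64(6.239)}
y [0.997 0.078 0.003] z [ 0.003  0.004 -1.   ] grip [573.881   2.055  56.501]
```

The force rises to 12.6 N at TCP y ≈ 2, which matches the predicted closed-up position, so the row is closed. I'll back off, go up, and turn the gripper 90° so its body clears the jar while pressing the lever.

Call:
carry_out(plan=[{"tx": -0.2, "ty": 3, "tz": 0, "rx": 0, "ry": 0, "rz": 0}, {"tx": -0.8, "ty": 10, "tz": 0, "rx": 0, "ry": 0, "rz": 0}, {"tx": -0.8, "ty": 10, "tz": 0, "rx": 0, "ry": 0, "rz": 0}, {"tx": 0, "ty": 0, "tz": 25, "rx": 0, "ry": 0, "rz": 0}, {"tx": 0, "ty": 0, "tz": 35, "rx": 0, "ry": 0, "rz": 0}, {"tx": 0, "ty": 0, "tz": 35, "rx": 0, "ry": 0, "rz": 0}, {"tx": 0, "ty": 0, "tz": 25, "rx": 0, "ry": 0, "rz": 0}])

```text
time: 21.65
tool_pos: [573.3, 24.0, 160.3]
tcp_rot: [3.135, 0.0, 1.65]
contact_force: [0.7, 0.9, -0.4]
grip_width: 0.8
finger_force: 0.0
```

Call:
carry_out(plan=[{"tx": -6, "ty": 0, "tz": 0, "rx": 0, "ry": 0, "rz": 0.1309}, {"tx": -6, "ty": 0, "tz": 0, "rx": 0, "ry": 0, "rz": 0.1309}, {"tx": -6, "ty": 0, "tz": 0, "rx": 0, "ry": 0, "rz": 0.1309}, {"tx": -6, "ty": 0, "tz": 0, "rx": 0, "ry": 0, "rz": 0.1309}, {"tx": -6, "ty": 0, "tz": 0, "rx": 0, "ry": 0, "rz": 0.1309}, {"tx": -6, "ty": 0, "tz": 0, "rx": 0, "ry": 0, "rz": 0.1309}, {"tx": -6, "ty": 0, "tz": 0, "rx": 0, "ry": 0, "rz": 0.1309}, {"tx": -6, "ty": 0, "tz": 0, "rx": 0, "ry": 0, "rz": 0.1309}, {"tx": -6, "ty": 0, "tz": 0, "rx": 0, "ry": 0, "rz": 0.1309}, {"tx": -6, "ty": 0, "tz": 0, "rx": 0, "ry": 0, "rz": 0.1309}, {"tx": -6, "ty": 0, "tz": 0, "rx": 0, "ry": 0, "rz": 0.1309}, {"tx": 0, "ty": 0, "tz": 0, "rx": 0, "ry": 0, "rz": 0.1309}])

```text
time: 22.85
tool_pos: [505.9, 24.0, 157.9]
tcp_rot: [3.139, -0.001, -3.057]
contact_force: [-0.5, -0.5, -0.2]
grip_width: 0.7
finger_force: 0.0
```

```bash
python3 - <<'E'
from h import *
st();np.set_printoptions(precision=1,suppress=True)
for n,z in(("top",70),("scene",70),("wrist",70)):
    i=bot.capture(n);cv2.imwrite(f"pics/{n}6.png",i[:,:,::-1]);m=red(i).astype(np.uint8);k,l,q,c=cv2.connectedComponentsWithStats(m)
    for j in range(1,k):
        if q[j,4]>20: print(n,q[j],c[j],plane(n,c[j],55),plane(n,c[j],105))
E
```

```text
{'time': np.float64(22.85), 'joint_positions': array([-0.106,  0.377,  1.677,  0.003,  1.089, -1.763]), 'tool_pos': array([505.944,  23.984, 157.911]), 'contact_force': array([-0.456, -0.477, -0.163]), 'grip_width': np.float64(0.704), 'finger_force': np.float64(0.0)}
y [-0.085  0.996  0.003] z [-0.001  0.003 -1.   ] grip [505.964  23.93  176.711]
scene [350 217  18  14  99] [358.6 225. ] [597.9 -92.9  55. ] [ 574.  -118.5  105. ]
scene [582 217  20  19 146] [589.5 228.6] [1053.2 -440.4   55. ] [1007.2 -449.1  105. ]
scene [316 230  16   8  80] [322.9 233.4] [514.2 -62.3  55. ] [494.4 -89.4 105. ]
wrist [197 190  39  38 892] [216.6 206.8] [515.4 -64.9  55. ] [499.4 -49.  105. ]
wrist [142 275  19   3  34] [151.  276.5] [ 587.  -127.2   55. ] [557.3 -99.4 105. ]
wrist [114 306  21  29  90] [121.9 321.6] [ 639.6 -161.3   55. ] [ 599.8 -126.9  105. ]
wrist [134 307  22  28 188] [143.2 319.9] [ 635.2 -139.4   55. ] [ 596.3 -109.2  105. ]
wrist [152 308  29  28 297] [166.9 318.2] [ 630.7 -115.6   55. ] [592.7 -90.  105. ]
```

The lever blob is at about (514.5, -63.5) at z 55, which agrees with the prediction. Now I'll go over its tip and press along the arc.

Call:
carry_out(plan=[{"tx": 0, "ty": -15, "tz": 0, "rx": 0, "ry": 0, "rz": 0}, {"tx": 0, "ty": -20, "tz": 0, "rx": 0, "ry": 0, "rz": 0}, {"tx": 0, "ty": -20, "tz": 0, "rx": 0, "ry": 0, "rz": 0}, {"tx": 0, "ty": -20, "tz": 0, "rx": 0, "ry": 0, "rz": 0}, {"tx": 0, "ty": -13, "tz": -8, "rx": 0, "ry": 0, "rz": 0}, {"tx": 0, "ty": 0, "tz": -25, "rx": 0, "ry": 0, "rz": 0}, {"tx": 0, "ty": 0, "tz": -25, "rx": 0, "ry": 0, "rz": 0}, {"tx": 0, "ty": 0, "tz": -14, "rx": 0, "ry": 0, "rz": 0}, {"tx": 0, "ty": 0, "tz": 0, "rx": 0, "ry": 0, "rz": 0}])

```text
time: 23.9
tool_pos: [504.9, -64.5, 83.3]
tcp_rot: [3.137, -0.006, -3.064]
contact_force: [0.1, 0.5, -0.0]
grip_width: 0.5
finger_force: 0.0
```

Call:
carry_out(plan=[{"tx": 0, "ty": 0, "tz": -4, "rx": 0, "ry": 0, "rz": 0}, {"tx": 0, "ty": 0, "tz": -4, "rx": 0, "ry": 0, "rz": 0}, {"tx": -2, "ty": -0.2, "tz": -2.5, "rx": 0, "ry": 0, "rz": 0}, {"tx": -2, "ty": -0.2, "tz": -2.5, "rx": 0, "ry": 0, "rz": 0}, {"tx": -2, "ty": -0.2, "tz": -2.5, "rx": 0, "ry": 0, "rz": 0}])

```text
time: 24.4
tool_pos: [500.1, -65.1, 70.5]
tcp_rot: [3.138, -0.001, -3.062]
contact_force: [-2.9, -1.4, 4.2]
grip_width: 0.5
finger_force: 2.4
```

Call:
carry_out(plan=[{"tx": -2, "ty": -0.2, "tz": -2.5, "rx": 0, "ry": 0, "rz": 0}, {"tx": -2, "ty": -0.2, "tz": -3, "rx": 0, "ry": 0, "rz": 0}, {"tx": -2, "ty": -0.1, "tz": -3, "rx": 0, "ry": 0, "rz": 0}, {"tx": -2, "ty": -0.1, "tz": -3.5, "rx": 0, "ry": 0, "rz": 0}, {"tx": -2, "ty": -0.1, "tz": -3.5, "rx": 0, "ry": 0, "rz": 0}, {"tx": -2, "ty": -0.1, "tz": -4, "rx": 0, "ry": 0, "rz": 0}, {"tx": -1.5, "ty": -0.1, "tz": -4, "rx": 0, "ry": 0, "rz": 0}, {"tx": -1, "ty": -0.1, "tz": -4, "rx": 0, "ry": 0, "rz": 0}])

```text
time: 25.2
tool_pos: [485.6, -66.1, 42.5]
tcp_rot: [3.138, -0.001, -3.063]
contact_force: [-2.7, -1.4, 2.7]
grip_width: 0.7
finger_force: 1.4
```

Call:
carry_out(plan=[{"tx": -0.5, "ty": 0, "tz": -3, "rx": 0, "ry": 0, "rz": 0}, {"tx": -0.5, "ty": 0, "tz": -2.5, "rx": 0, "ry": 0, "rz": 0}, {"tx": 0, "ty": 0, "tz": 0, "rx": 0, "ry": 0, "rz": 0}])

```text
time: 25.5
tool_pos: [485.2, -66.0, 37.5]
tcp_rot: [3.138, -0.0, -3.063]
contact_force: [-3.7, 0.4, 9.4]
grip_width: 0.2
finger_force: 4.7
```

Call:
carry_out(plan=[{"tx": 0, "ty": 0, "tz": -1, "rx": 0, "ry": 0, "rz": 0}, {"tx": 0, "ty": 0, "tz": -1, "rx": 0, "ry": 0, "rz": 0}, {"tx": 0, "ty": 0, "tz": 0, "rx": 0, "ry": 0, "rz": 0}])

```text
time: 25.8
tool_pos: [485.1, -66.1, 36.5]
tcp_rot: [3.139, -0.0, -3.062]
contact_force: [-8.2, -0.5, 20.0]
grip_width: 0.3
finger_force: 9.9
```

Call:
carry_out(plan=[{"tx": 0, "ty": 0, "tz": -1, "rx": 0, "ry": 0, "rz": 0}, {"tx": 0, "ty": 0, "tz": 0, "rx": 0, "ry": 0, "rz": 0}])

```text
time: 26.0
tool_pos: [485.1, -66.1, 36.0]
tcp_rot: [3.139, -0.0, -3.062]
contact_force: [-8.9, -0.7, 25.4]
grip_width: 0.2
finger_force: 12.6
```

The lever is hard on its limit at z ≈ 36 (35 expected). I'll withdraw and check.

Call:
carry_out(plan=[{"tx": 0, "ty": 0, "tz": 4, "rx": 0, "ry": 0, "rz": 0}, {"tx": 0, "ty": 0, "tz": 10, "rx": 0, "ry": 0, "rz": 0}, {"tx": 0, "ty": 0, "tz": 30, "rx": 0, "ry": 0, "rz": 0}, {"tx": -5, "ty": 0, "tz": 40, "rx": 0, "ry": 0, "rz": 0}, {"tx": -10, "ty": 20, "tz": 40, "rx": 0, "ry": 0, "rz": 0}, {"tx": -10, "ty": 40, "tz": 20, "rx": 0, "ry": 0, "rz": 0}, {"tx": -10, "ty": 40, "tz": 0, "rx": 0, "ry": 0, "rz": 0}, {"tx": -10, "ty": 40, "tz": 0, "rx": 0, "ry": 0, "rz": 0}, {"tx": -10, "ty": 40, "tz": 0, "rx": 0, "ry": 0, "rz": 0}, {"tx": -10, "ty": 40, "tz": 0, "rx": 0, "ry": 0, "rz": 0}, {"tx": 0, "ty": 30, "tz": 0, "rx": 0, "ry": 0, "rz": 0}, {"tx": 0, "ty": 0, "tz": 0, "rx": 0, "ry": 0, "rz": 0}])

```text
time: 27.2
tool_pos: [419.9, 187.2, 178.5]
tcp_rot: [3.137, 0.001, -3.059]
contact_force: [0.3, -0.7, 0.4]
grip_width: 0.6
finger_force: 0.0
```

```bash
python3 - <<'E'
from h import *
f=lambda i,k:np.clip(cv2.resize(i,None,fx=k,fy=k,interpolation=cv2.INTER_CUBIC)*1.6,0,255).astype(np.uint8)
a=bot.capture("scene")[160:290,290:430,::-1];b=bot.capture("top")[155:235,285:425,::-1]
cv2.imwrite("pics/s7.png",np.vstack([f(a,2.8),f(b,2.8)]))
E
```

```text
(no output)
```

View pics/s7.png

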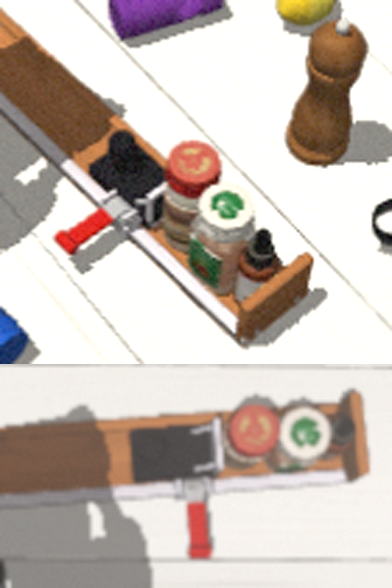

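All three containers stand closed up, and the lever lies level at scene crop (85,228). In the top crop the plate is at x≈215, the cap centre is at (255,428) and the board's inner edge is at about 347. I'll do a quick gap check and then hand in.

```bash
python3 - <<'E'
from h import *
f=lambda x,y:(285+x/2.8,155+(y-364)/2.8)
a=plane("top",f(219,435),60)[1];c=plane("top",f(255,428),114)[1];b=plane("top",f(347,420),62)[1]
print("face",a,"cap",c,"board",b,"face-cap",a-c,"row",a-b)
if 10<a-c<30 and a-b<136: print(bot.close_job())
E
```

```text
face -83.03460464233359 cap -107.32991431599905 board -200.4916728167264 face-cap 24.295309673665457 row 117.45706817439282
the job is handed in; nothing more can be done
None
```

The job is handed in: the red-capped jar stands upright in the lane, the row is closed up against the fixed end, and the clamp lever is pressed down and stayed level. The final pictures show all three containers upright and the pepper mill in place. The mug was out of view, but the arm never went near it. I have no verdict from the judging, and row length and jar gap were only measured roughly from the camera, at about 117 mm and 2 mm.

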